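# Find the loaded specimen cassette on the pan balance and dock it

### The job

The two sealed cassettes in the rack look alike, but one holds a specimen and is therefore the heavier. Keeping them upright, stand one on each pan of the balance, gently, let go of both and see which side drops and stays down; then take that one again by its broad faces, the only way it goes in, and set it fully down between the guide posts of the transfer shuttle. Leave the empty one standing on its pan as counterpoise for the next check, and do not disturb anything else on the worktop.

Things in the scene. Friction and masses are not known exactly. Their poses are not given: they have to be found in the camera images.
- cassette_1: One of two outwardly identical sealed cassettes: upright aluminium block 20 mm thick (its x), 44 wide (its y), 58 high, dark gasket line near the top, vent plug 3 mm above the top. Origin: centre of the underside, z up. Stands in an outer slot of the rack. One weighs 0.11 to 0.14 kg (empty), the other 0.17 to 0.25 kg (loaded); which is which is not told and differs each time.
- cassette_2: The other cassette, same shape, size and axes as cassette_1, in the other outer slot of the rack.
- rack: Fixed grey plastic rack, base 74 (x) x 134 (y) x 10 mm, origin at the centre of its underside. Three slots in a row at y = -42, 0 and +42 mm; the cassettes stand in the outer two, width (44 mm) along the rack's x. Each slot has two upright walls, 5 mm thick, 34 mm long along x, 2 mm off the broad faces.
- rack_slot_floor (a point): Centre of the middle slot's floor, 10 mm above the worktop (all three alike). The slot walls reach 60 mm above it, 2 mm over a cassette's top, so in the rack a cassette can be held only by its narrow end faces (fingers at rack -x and +x). Lips 5 mm high, 2 mm beyond each end face, hold its foot. Lift straight up 62 mm to be clear.
- balance: Fixed equal-arm balance, open frame, grey base 105 (x) x 250 (y) mm, origin at the centre of its underside; scale plate with pointer on its -x side, up to 120 mm high. The beam runs along its y, pivot 70 mm above the worktop; the pans sit 90 mm either side of it and stay level by a parallelogram linkage.
- beam (a joint): Beam angle (rad): 0 level, stops at -0.12 and +0.12. Positive: left pan (balance +y) up, right pan down; negative: left pan down. Turns almost freely (weak spring to level, light damping): an empty pan sinks under the slightest push, and a difference of 40 g takes the beam to its stop within a second.
- pan_left_top (a point): Centre of the flat top of the left pan (steel disc, 100 mm across, 4 mm thick, at balance +y). 100 mm above the worktop when level, 11 mm lower or higher at the stops; moves with the beam.
- pan_right_top (a point): The same for the right pan (balance -y).
- shuttle: Fixed aluminium shuttle, base 80 (x) x 116 (y) x 12 mm, origin at the centre of its underside. Two grooved guide posts on its y axis, inner faces 48 mm apart, enclose the narrow end faces of one cassette, whose width then lies along the shuttle's y; it can be held there only by its broad faces (fingers at shuttle -x and +x, in the 36 mm opening between the posts).
- shuttle_floor (a point): Centre of the shuttle's floor, 12 mm above the worktop: the underside of a fully seated cassette is here. Axes as the shuttle's. The posts reach 66 mm above it and flare out over another 8 mm as lead-in; clearance about 2 mm a side.
- objective_can: Bystander: loose round can with black lid, 39 mm across, 54 mm high, origin under its centre.
- petri_dish: Bystander: loose round dish, 62 mm across, under 16 mm high, origin under its centre.
- label_roll: Bystander: loose roll of paper tape lying flat, 96 mm across, 25 mm high, origin under its centre.
- oil_bottle: Bystander: loose small dark bottle with red cap, 34 mm across, 105 mm high, origin under its centre.
There are look-alikes about, which are no part of the job. Leave any red look-alike of the cassette_2 alone.

How it is judged:
By the outcome, as a careful person would: the job done as asked, in the order asked, and still so for the second after the job is handed in, with the robot touching nothing.
It also fails if it takes over 72 s, if anything falls off the work surface, if the arm or the gripper's body presses on something with over 40 N, if the wrist force passes 120 N, or if a joint passes its speed limit or range.

### The arm

A 6-joint arm with a two-finger parallel gripper is mounted at the origin on a cart in front of the work surface, level with it; the furniture and walls round the work are solid. World frame = base frame: x ahead of the robot, y to its left, z up, the work surface at z = 0. Lengths are in m, angles in rad, forces in N, time in s.
With the tool pointing down it reaches from about 0.425 to 0.95 m from the base axis. Payload 3.5 kg.
Tool frame: the origin (TCP) lies at the very end of the fingers, on their centre line; the grasp point (between the pads) lies ctrl.pinch_z behind it (ctrl.pinch_z is the distance from the TCP to the grasp point, in m); z points along the fingers, y is the line along which they close (so a half turn about z gives the same grasp; the last joint's range is limited). The gripper opens to 85 mm and grips with 20 to 120 N. Pads are 22 mm wide; open, the fingers measure 114 mm over their backs; the gripper's body (76 mm by 85 mm) begins 54 mm behind the grasp point. The pads swing forward as they close: fully open they stand 13 mm farther back than shut.
Start: joints at [1.159, 0.286, 1.577, -0, 1.279, -0.15], TCP at [0.175, 0.652, 0.231] pointing down, gripper open.
Joint ranges: [-2.77, 2.77], [-0.9, 2.22], [0.21, 2.48], [-1.53, 4.67], [0.24, 2.81], [-2.84, 2.84]. Speed limits (rad/s): [2.79, 2.79, 3.14, 3.14, 3.14, 3.14].

### API

Orientations are given as a unit quaternion [x, y, z, w].
In Python, from plant import ctrl gives the robot as it stands.
- The arm moves only by the tool pendant, called after "Call:" as name([rows], argument=value, ...), one row to a line, values as JSON. Schema: {"type":"object","properties":{"moves":{"type":"array","items":{"type":"array","items":{"type":"number"},"minItems":7,"maxItems":7},"minItems":1,"maxItems":10},"grip_force":{"type":"number"},"only":{"type":"string"},"quiet":{"type":"boolean"},"lines":{"type":"string"}},"required":["moves"],"additionalProperties":false}. moves is a list of rows, 1 to 10 of them, each of 7 numbers: dx, dy, dz in a scale on which 1.0 is 750 mm, then a rotation vector rx, ry, rz in a scale on which 1.0 is 180 degrees, then the opening from 0.0 (shut) to 1.0 (fully open); each row is the pose to reach, as a shift and turn from the pose commanded when the call began, along the tool's axes at that moment; what a row does not reach only later rows make up. A row lasts 1/8 s, in which the tool goes at most 0.0625 m and 0.188 rad, less where a joint would pass 70% of its speed; a pose out of reach is approached as far as the arm can. The fingers move at their own pace and stop on an object; grip_force is the grip in N (left out, the last holds). Time passes only in rows, so rows that do not move let the fingers close. The tool returns the time, the measured TCP pose, the force, the opening and the grip force at its end. only (a regular expression) keeps the lines of the reply that match it, lines (a string "A,B") keeps lines A to B, and quiet returns only ok. A shift or turn number past 1, either way, is cut back to 1. Input that does not fit is refused with a message, and nothing moves.
- ctrl.get_state(): the state, without advancing time (a new reading comes with each control period).
- ctrl.read_camera(name): name is "side" or "top"; returns a dict with "pixels" (420x560x3 uint8, red, green, blue), "camera_matrix" (3x3 intrinsics, pixels), "dist_coeffs" ([k1, k2, p1, p2, k3] as OpenCV has them; the pictures are not rectified), "xyz" and "orientation" of the camera in the world. Camera axes: x right, y down, z forward; pixel columns grow to the right and rows downward; lengths in m; the calibration is good to about 2 mm. A picture is of the moment at which its call begins. There is no depth.
- ctrl.sign_off(): hands the job in; it is judged then, once.
Trained networks look in the newest picture that a camera, given by its name, has taken for a name from the list of things; names that differ only in an ending like _2 or _b are one class to them, and where a whole thing is asked for, a point or a joint stands for the part that bears it (a point fixed in the world has none). Each returns a list of dicts, best first, with "conf" (0 to 1); they miss things now and then, are a little off and sometimes report something else, mostly with a low value. They report only what shows in the picture. A call takes as long as a camera call. They do not tell look-alikes from the thing itself.
- ctrl.recognise(camera, thing): "position" ([x, y, z] in m, in world coordinates, good to about 4 mm: the middle of the surface that is visible of it).
- ctrl.masks_of(camera, thing): "region" (420x560 bool, what is visible of it).
- ctrl.mark_of(camera, thing): "position" ([x, y, z] in m, in world coordinates, good to about 4 mm: a listed point, or the origin of a listed thing).
The state is a dict: "time": time; "qpos": joint angles; "dq": joint speeds; "joint_efforts": joint torques, N m; "eef_pos": TCP position; "tcp_rot": TCP orientation; "contact_force": force on the tool from outside, world axes, zero at the start; "wrist_torque": the same for the moment, N m; "opening": opening from 0.0 (shut) to 1.0 (fully open); "finger_force": force on a finger pad.
Only numpy, scipy, OpenCV 4.12 (cv2) and the standard library are available. Lean on these libraries where they do the work, as an engineer would, in place of code of your own. Each camera call takes 0.05 s, during which the arm holds its last target. There are 200 camera calls.

## Working session

There is one attempt and no reset: what is moved stays moved. The work goes in short steps, Python scripts to look and compute and a tool call to move; the robot and the scene stay as the last step left them, time stands still between calls to the robot, and variables do not carry over. Pictures are saved under pics/ and viewed, at most 10 in all, crops included, and the job is handed in when it is done.

```bash
ls; mkdir -p pics; cat > h.py <<'E'
import numpy as np, cv2
from scipy.spatial.transform import Rotation as R
from plant import ctrl
def save(cam,name,crop=None,s=1):
    d=ctrl.read_camera(cam); im=d["pixels"][:,:,::-1]
    if crop: x0,y0,x1,y1=crop; im=im[y0:y1,x0:x1]
    cv2.imwrite("pics/"+name,cv2.resize(im,None,fx=s,fy=s,interpolation=cv2.INTER_CUBIC)); return d
def ray(d,uv):
    p=cv2.undistortPoints(np.array([[uv]],float),np.array(d["camera_matrix"],float),np.array(d["dist_coeffs"],float))[0,0]
    return np.array(d["xyz"]),R.from_quat(d["orientation"]).apply([p[0],p[1],1.])
def atz(d,uv,z):
    o,v=ray(d,uv); return o+v*(z-o[2])/v[2]
def proj(d,P):
    r=R.from_quat(d["orientation"]).inv(); P=np.atleast_2d(P)
    c=r.apply(P-np.array(d["xyz"]))
    return cv2.projectPoints(c,np.zeros(3),np.zeros(3),np.array(d["camera_matrix"],float),np.array(d["dist_coeffs"],float))[0][:,0]
def shift(target,yaw=None):
    "tool-axes shift from present measured pose to target xyz"
    s=ctrl.get_state(); r=R.from_quat(s["tcp_rot"])
    return r.inv().apply(np.array(target)-s["eef_pos"])
E
python3 - <<'E'
from h import *
for c in("top","side"):
    d=save(c,c+"0.png",s=1.4)
    print(c,d["xyz"],d["orientation"],d["camera_matrix"],d["dist_coeffs"])
    for t in["cassette_1","rack","rack_slot_floor","balance","pan_left_top","pan_right_top","shuttle","shuttle_floor","objective_can","petri_dish","label_roll","oil_bottle"]:
        print(t,[(np.round(r["position"],3).tolist(),round(r["conf"],2)) for r in ctrl.mark_of(c,t)[:4]])
s=ctrl.get_state();print(s,ctrl.pinch_z);print(R.from_quat(s["tcp_rot"]).as_matrix().round(3))
E
```

```text
pics
top [0.27117617 0.00571708 1.22037792] [-0.68233077  0.72295827 -0.08015627  0.07301394] [[467.70215264   0.         280.0949023 ]
 [  0.         467.70215264 208.86606771]
 [  0.           0.           1.        ]] [0.04163325 0.         0.         0.         0.        ]
cassette_1 [([0.345, -0.16, 0.001], 0.76), ([0.552, -0.172, 0.001], 0.74), ([0.591, -0.294, 0.002], 0.61), ([0.441, -0.324, 0.006], 0.5)]
rack [([0.452, -0.29, -0.005], 0.8)]
rack_slot_floor [([0.453, -0.288, 0.006], 0.62)]
balance [([0.595, 0.024, 0.0], 0.73), ([0.444, 0.297, -0.002], 0.73)]
pan_left_top [([0.6, 0.114, 0.099], 0.74), ([0.455, -0.288, -0.003], 0.36)]
pan_right_top [([0.591, -0.069, 0.099], 0.56)]
shuttle [([0.445, 0.298, -0.005], 0.94)]
shuttle_floor [([0.446, 0.298, 0.013], 0.86)]
objective_can [([0.428, 0.046, -0.002], 0.68)]
petri_dish [([0.416, -0.072, 0.001], 0.91)]
label_roll [([0.616, 0.3, 0.002], 0.8)]
oil_bottle [([0.66, -0.259, -0.002], 0.57)]
side [0.36161737 1.01384053 0.84860838] [-0.07482144  0.88657004 -0.45568672  0.02729342] [[506.15478603   0.         288.80638337]
 [  0.     
[... 978 characters left out ...]
     1.27857932e+00, -1.50001577e-01]), 'dq': array([ 1.95479155e-04, -5.22058206e-04, -3.29532579e-04,  2.90206192e-06,
       -1.53077556e-03, -1.36954245e-03]), 'joint_efforts': array([-1.26652745e-05, -4.05969429e+01, -2.92925960e+01, -1.70345961e-04,
        7.58478200e-04,  3.15521582e-06]), 'eef_pos': array([0.17465546, 0.65199699, 0.23130272]), 'tcp_rot': array([ 1.30499714e-01,  9.91448347e-01, -1.70720855e-05,  2.00477534e-05]), 'contact_force': array([0.68357856, 0.40680694, 0.8303047 ]), 'wrist_torque': array([-0.01795341,  0.02840354,  0.00601167]), 'finger_force': 0.0, 'opening': 0.9994501032054804} 0.0187
[[-0.966  0.259  0.   ]
 [ 0.259  0.966 -0.   ]
 [-0.    -0.    -1.   ]]
```

View pics/top0.png

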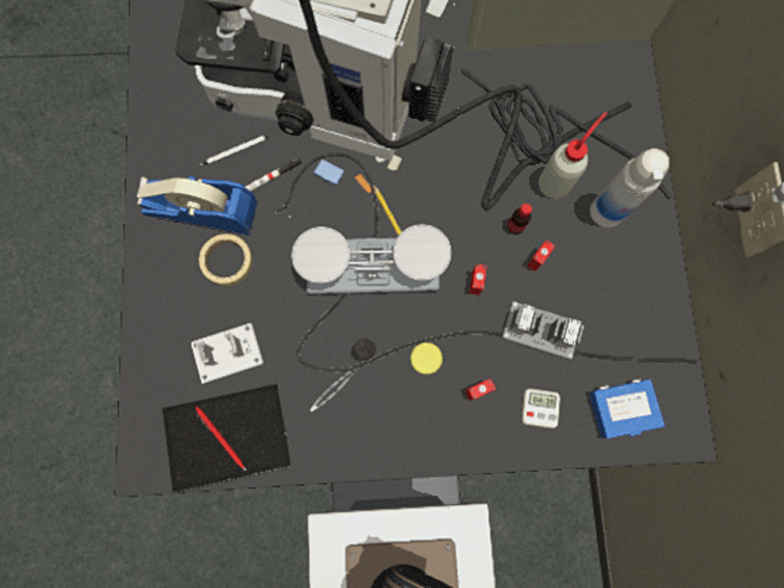

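View pics/side0.png

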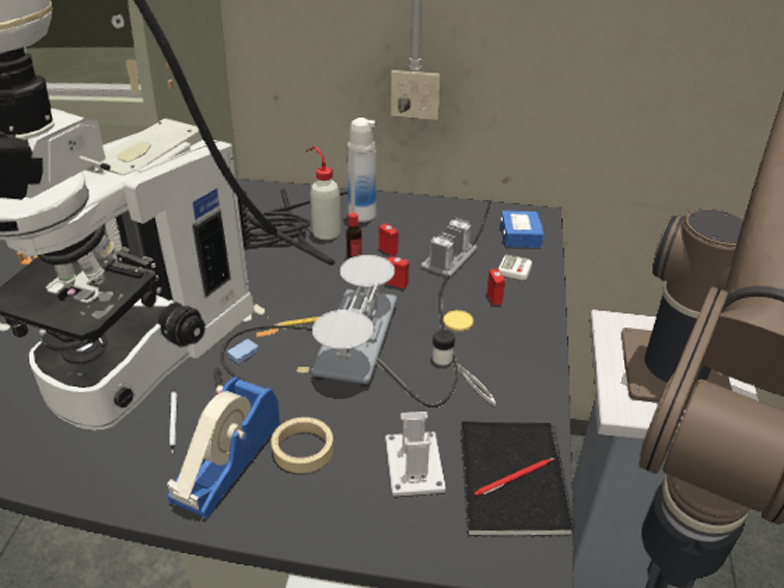

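Candidates (1.4× top picture): grey blocks in the rack at (525,320) and (568,332). Red look-alikes stand at (479,278), (542,255) and (480,389). I choose the two grey ones in the rack's outer slots, and check them in a close crop together with the shuttle and balance.

```bash
python3 - <<'E'
from h import *
d=ctrl.read_camera("top"); im=d["pixels"][:,:,::-1]
a=lambda x0,y0,w,h,s: cv2.resize(im[y0:y0+h,x0:x0+w],None,fx=s,fy=s,interpolation=cv2.INTER_CUBIC)
top=np.hstack([a(352,208,70,52,5.7142857),a(130,224,70,52,5.7142857)])
top=cv2.resize(top,(800,297)); b=a(200,155,133,50,6); b=cv2.resize(b,(800,300))
cv2.imwrite("pics/comp.png",np.vstack([top,b]))
# mask based yaw estimates
for c in("top","side"):
    dd=ctrl.read_camera(c)
    for t,z in(("rack",.01),("shuttle",.012),("balance",.02)):
        m=ctrl.masks_of(c,t)
        if not m: continue
        ys,xs=np.nonzero(m[0]["region"]); 
        P=np.array([atz(dd,(u,v),z)[:2] for u,v in zip(xs,ys)])
        q=cv2.minAreaRect((P*1000).astype(np.float32)); print(c,t,round(m[0]["conf"],2),np.round(q[0],1),np.round(q[1],1),round(q[2],1))
E
```

```text
top rack 0.76 [ 450.4 -290.5] [138.1  75.2] 67.4
top shuttle 0.9 [441.9 298.5] [ 82.7 115.1] 15.6
side rack 0.73 [ 453.4 -310.7] [199.9  96. ] 70.2
side shuttle 0.78 [450.1 280.9] [ 80.5 169.1] 15.0
side balance 0.64 [608.3 -41.4] [395.3 136.4] 88.4
```

View pics/comp.png

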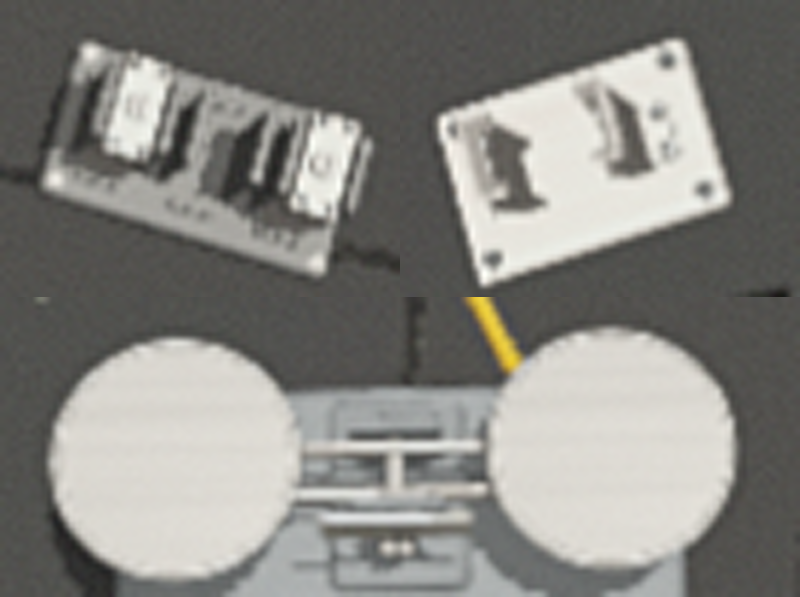

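The crop shows both grey cassettes standing in the rack's outer slots, at crop pixels (138,106) and (325,165). The shuttle is at (585,163) and the level pans at (175,458) and (612,447).

```bash
python3 - <<'E'
from h import *
d=ctrl.read_camera("top")
def g(pts,ox,oy,s,z,cy=0,cx=0): return np.array([atz(d,(ox+(u-cx+.5)/s-.5,oy+(v-cy+.5)/s-.5),z)[:2] for u,v in pts])
rk=g([(88,40),(362,118),(323,275),(43,187)],352,208,5.714,.01)
sh=g([(437,118),(685,40),(732,200),(487,287)],130,224,5.714,.012,cx=400)
c1=g([(123,52),(173,68),(155,160),(103,150)],352,208,5.714,.068)
c2=g([(312,110),(358,122),(343,220),(293,208)],352,208,5.714,.068)
pn=g([(175,458),(612,447)],200,155,6.015,.1,cy=297)
a=lambda v:round(float(np.degrees(np.arctan2(v[1],v[0]))),1)
for n,q in(("rack",rk),("sh",sh),("c1",c1),("c2",c2)):
    print(n,q.mean(0).round(4),a(q[0]-q[1]),a(q[3]-q[2]),a(q[0]-q[3]),a(q[1]-q[2]),np.linalg.norm(q-np.roll(q,-1,0),axis=1).round(3))
print("pans",pn.round(4),a(pn[0]-pn[1]), pn.mean(0))
print("pos",[ [ (np.round(r["position"],4).tolist(),round(r["conf"],2)) for r in ctrl.recognise("top","cassette_1")]])
E
```

```text
rack [ 0.4528 -0.29  ] 70.3 68.9 -22.1 -20.4 [0.129 0.075 0.131 0.072]
sh [0.4416 0.2965] 104.7 106.5 16.5 15.2 [0.116 0.077 0.114 0.081]
c1 [ 0.4664 -0.2498] 68.4 75.6 -17.0 -16.8 [0.023 0.042 0.023 0.045]
c2 [ 0.4365 -0.3286] 71.6 73.0 -17.3 -15.4 [0.02  0.044 0.022 0.044]
pans [[ 0.595   0.1104]
 [ 0.5894 -0.07  ]] 88.2 [0.5921892  0.02020924]
pos [[([0.4372, -0.32, 0.0662], 0.75), ([0.5471, -0.171, 0.059], 0.75), ([0.3468, -0.1564, 0.0556], 0.7), ([0.4619, -0.2441, 0.07], 0.48), ([0.5847, -0.2913, 0.0584], 0.45)]]
```

```bash
cat >> h.py <<'E'
def to(*targets):
    "targets (x,y,z,tool-y angle deg) -> shift in present tool axes, rz; half turn chosen nearest unless 5th item given"
    s=ctrl.get_state(); r=R.from_quat(s["tcp_rot"]); m=r.as_matrix(); y0=np.degrees(np.arctan2(m[1,1],m[0,1]))
    print("t",round(s["time"],2),"tcp",np.round(s["eef_pos"],4),"yang",round(y0,2),"tilt",m[:,2].round(4),"q6",round(s["qpos"][5],2),"open",round(s["opening"],3),"F",np.round(s["contact_force"],2))
    for x,y,z,a in targets:
        dl=r.inv().apply(np.array([x,y,z])-s["eef_pos"]); dy=-(a-y0)
        dy=(dy+90)%180-90
        print([round(float(v),4) for v in dl],"rz",round(np.radians(dy),4))
E
python3 - <<'E'
from h import *
to((.50,.35,.23,30),(.60,.05,.23,10),(.4665,-.2489,.13,-19.5),(.4665,-.2489,.0293,-19.5))
E
```

```text
t 1.85 tcp [0.1746 0.652  0.2313] yang 75.0 tilt [ 0.e+00  1.e-04 -1.e+00] q6 -0.15 open 0.997 F [ 0.64 -0.64  0.54]
[-0.3924, -0.2075, 0.0013] rz 0.7854
[-0.5667, -0.4714, 0.0013] rz 1.1345
[-0.5151, -0.7947, 0.1013] rz -1.4922
[-0.5151, -0.7947, 0.202] rz -1.4922
```

The rows are not in the units I measure in: shifts go in shares of 750 mm and turns go in shares of 180 degrees. I convert before sending: -0.5667 m is -0.7556, -0.4714 m is -0.6285, 1.1345 rad is 0.3611.

Call:
pendant([
  [-0.5232,-0.2767,0,0,0,0.25,1],
  [-0.5232,-0.2767,0,0,0,0.25,1],
  [-0.5232,-0.2767,0,0,0,0.25,1],
  [-0.5232,-0.2767,0,0,0,0.25,1],
  [-0.5232,-0.2767,0,0,0,0.25,1],
  [-0.5232,-0.2767,0,0,0,0.25,1],
  [-0.5232,-0.2767,0,0,0,0.25,1],
  [-0.7556,-0.6285,0,0,0,0.3611,1],
  [-0.7556,-0.6285,0,0,0,0.3611,1],
  [-0.7556,-0.6285,0,0,0,0.3611,1],
], grip_force=60)

```text
time: 3.1
eef_pos: [0.5569, 0.1751, 0.2316]
tcp_rot: [0.643, 0.766, 0.0, 0.0]
contact_force: [1.2, 0.4, -0.1]
opening: 0.999
finger_force: 0.0
```

```bash
python3 -c "
from h import *
to((.60,.05,.23,10),(.4665,-.2489,.13,-19.5))"
```

```text
t 3.1 tcp [0.5569 0.1751 0.2316] yang 9.94 tilt [ 7.e-04  1.e-04 -1.e+00] q6 -0.04 open 0.999 F [ 1.19  0.39 -0.07]
[-0.1307, 0.0209, 0.0016] rz -0.001
[-0.402, -0.1623, 0.1015] rz 0.5139
```

Converted, -0.402 m is -0.536, -0.162 m is -0.216, 0.514 rad is 0.1636.

Call:
pendant([
  [-0.1733,-0.0133,0,0,0,0.0509,1],
  [-0.1733,-0.0133,0,0,0,0.0509,1],
  [-0.536,-0.216,0.08,0,0,0.1636,1],
  [-0.536,-0.216,0.08,0,0,0.1636,1],
  [-0.536,-0.216,0.08,0,0,0.1636,1],
  [-0.536,-0.216,0.08,0,0,0.1636,1],
  [-0.536,-0.216,0.08,0,0,0.1636,1],
  [-0.536,-0.216,0.1347,0,0,0.1636,1],
  [-0.536,-0.216,0.1347,0,0,0.1636,1],
  [-0.536,-0.216,0.1347,0,0,0.1636,1],
])

```text
time: 4.35
eef_pos: [0.4673, -0.2467, 0.1314]
tcp_rot: [0.816, 0.578, 0.0, 0.0]
contact_force: [0.8, -0.7, 0.7]
opening: 0.995
finger_force: 0.0
```

```bash
python3 - <<'E'
from h import *
to((.4665,-.2489,.0293,-19.5))
save("side","a1.png",(270,120,430,240),4.5)
E
```

```text
t 4.35 tcp [ 0.4673 -0.2467  0.1314] yang -19.41 tilt [ 9.e-04 -4.e-04 -1.e+00] q6 -0.34 open 0.995 F [ 0.77 -0.72  0.66]
[-0.0023, -0.0001, 0.1021] rz 0.0015
```

View pics/a1.png

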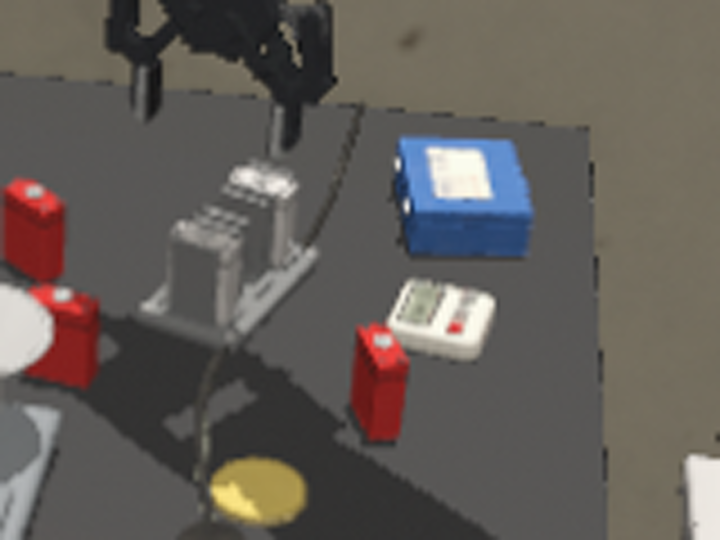

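The crop shows the gripper above the near cassette (crop px (205,230)), with its fingers straddling the slot along the rack's x. The reds, at (35,210), (65,330) and (380,370), are clear of the path. Descending.

Converted, 0.102 m is 0.136, 0.09 m is 0.12.

Call:
pendant([
  [-0.0027,0,0.0667,0,0,0,1],
  [-0.0027,0,0.12,0,0,0,1],
  [-0.0027,0,0.136,0,0,0,1],
  [-0.0027,0,0.136,0,0,0,1],
])

```text
time: 4.9
eef_pos: [0.4668, -0.2487, 0.0292]
tcp_rot: [0.816, 0.578, 0.0, 0.0]
contact_force: [-1.1, 0.1, 0.5]
opening: 1.002
finger_force: 0.0
```

```bash
python3 - <<'E'
from h import *
to((.4665,-.2489,.0293,-19.5)); f=[]
for i in range(5):
    ctrl.read_camera("top"); f.append(ctrl.get_state()["contact_force"][2])
print(np.round(f,2))
E
```

```text
t 4.9 tcp [ 0.4668 -0.2487  0.0292] yang -19.38 tilt [ 8.e-04 -6.e-04 -1.e+00] q6 -0.34 open 1.002 F [-1.1   0.15  0.51]
[-0.0003, -0.0002, -0.0001] rz 0.002
[ 0.73 -0.3   0.78 -0.55 -0.05]
```

Call:
pendant([
  [0,0,0,0,0,0,0.3],
  [0,0,0,0,0,0,0.3],
  [0,0,0,0,0,0,0.3],
  [0,0,0,0,0,0,0.3],
  [0,0,0,0,0,0,0.3],
], grip_force=50)

```text
time: 5.78
eef_pos: [0.4663, -0.2492, 0.0288]
tcp_rot: [0.816, 0.577, 0.0, 0.001]
contact_force: [1.2, -0.5, 2.4]
opening: 0.509
finger_force: 51.2
```

Converted, -0.21 m is -0.28, -0.16 m is -0.2133.

Call:
pendant([
  [0,0,-0.0267,0,0,0,0.3],
  [0,0,-0.0667,0,0,0,0.3],
  [0,0,-0.1333,0,0,0,0.3],
  [0,0,-0.2133,0,0,0,0.3],
  [0,0,-0.28,0,0,0,0.3],
  [0,0,-0.28,0,0,0,0.3],
])

```text
time: 6.52
eef_pos: [0.4676, -0.2502, 0.2432]
tcp_rot: [0.816, 0.578, 0.001, 0.004]
contact_force: [-0.2, 0.2, -1.4]
opening: 0.507
finger_force: 53.8
```

```bash
python3 - <<'E'
from h import *
f=[]
for i in range(16):
    ctrl.read_camera("top"); f.append(ctrl.get_state()["contact_force"][2])
print(np.round(f,2),np.mean(f),np.std(f)/4)
to((.597,.1125,.24,-1.8),(.597,.1125,.14,-1.8),(.59,-.069,.24,-1.8))
E
```

```text
[-2.23 -2.34 -1.95 -1.37 -1.13 -1.79 -0.47 -1.22 -0.61 -1.32 -0.95 -1.29
 -1.62 -0.54 -0.99 -1.52] -1.3347654425166258 0.13646332356920887
t 7.33 tcp [ 0.466  -0.2489  0.2384] yang -19.45 tilt [ 1.e-04 -1.e-04 -1.e+00] q6 -0.34 open 0.51 F [ 0.39 -1.22 -1.52]
[0.3844, 0.0032, -0.0016] rz -0.3081
[0.3844, 0.0032, 0.0984] rz -0.3081
[0.2109, 0.0571, -0.0016] rz -0.3081
```

Converted, 0.384 m is 0.512, 0.105 m is 0.14, -0.308 rad is -0.098.

Call:
pendant([
  [0.08,0,0,0,0,-0.0159,0.3],
  [0.512,0.004,0,0,0,-0.098,0.3],
  [0.512,0.004,0,0,0,-0.098,0.3],
  [0.512,0.004,0,0,0,-0.098,0.3],
  [0.512,0.004,0,0,0,-0.098,0.3],
  [0.512,0.004,0,0,0,-0.098,0.3],
  [0.512,0.004,0.04,0,0,-0.098,0.3],
  [0.512,0.004,0.0933,0,0,-0.098,0.3],
  [0.512,0.004,0.1267,0,0,-0.098,0.3],
  [0.512,0.004,0.14,0,0,-0.098,0.3],
])

```text
time: 8.57
eef_pos: [0.5955, 0.1123, 0.1312]
tcp_rot: [0.718, 0.696, -0.001, -0.001]
contact_force: [-0.4, -0.6, -1.4]
opening: 0.507
finger_force: 53.9
```

```bash
python3 - <<'E'
from h import *
to((.597,.1125,.125,-1.8),(.597,.1125,.108,-1.8))
E
```

```text
t 8.57 tcp [0.5955 0.1123 0.1312] yang -1.79 tilt [-3.5e-03 -1.0e-04 -1.0e+00] q6 0.05 open 0.507 F [-0.44 -0.59 -1.42]
[0.0002, 0.0015, 0.0062] rz 0.0001
[0.0002, 0.0016, 0.0232] rz 0.0001
```

Converted, 0.023 m is 0.0307, 0.022 m is 0.0293.

Call:
pendant([
  [0,0,0.0067,0,0,0,0.3],
  [0,0,0.012,0,0,0,0.3],
  [0,0,0.016,0,0,0,0.3],
  [0,0,0.0187,0,0,0,0.3],
  [0,0,0.0213,0,0,0,0.3],
  [0,0,0.024,0,0,0,0.3],
  [0,0,0.0267,0,0,0,0.3],
  [0,0,0.0293,0,0,0,0.3],
  [0,0,0.0307,0,0,0,0.3],
  [0,0,0.0307,0,0,0,0.3],
])

```text
time: 9.82
eef_pos: [0.5965, 0.1122, 0.1101]
tcp_rot: [0.718, 0.696, -0.0, -0.0]
contact_force: [-0.8, 0.2, -2.1]
opening: 0.509
finger_force: 54.0
```

```bash
python3 - <<'E'
from h import *
f=[]
for i in range(6):
    ctrl.read_camera("side"); f.append(ctrl.get_state()["contact_force"][2])
print(np.round(f,2),np.mean(f))
to((.597,.1125,.108,-1.8))
for c in("side","top"):
  for t in("pan_left_top","pan_right_top"): print(c,t,[(np.round(r["position"],3).tolist(),round(r["conf"],2)) for r in ctrl.mark_of(c,t)[:2]])
save("side","p1.png",(190,150,350,270),5)
E
```

```text
[-1.97 -1.45 -0.65 -1.43 -1.36 -2.13] -1.499428864975915
t 10.12 tcp [0.5967 0.1123 0.1104] yang -1.81 tilt [ 2.e-04  0.e+00 -1.e+00] q6 0.05 open 0.511 F [ 0.22 -0.22 -2.13]
[0.0003, 0.0003, 0.0024] rz -0.0001
side pan_left_top [([0.596, 0.112, 0.093], 0.6)]
side pan_right_top [([0.589, -0.067, 0.109], 0.7), ([0.443, 0.302, 0.012], 0.25)]
top pan_left_top [([0.602, 0.115, 0.1], 0.72)]
top pan_right_top [([0.589, -0.069, 0.1], 0.81), ([0.616, 0.299, -0.003], 0.52)]
```

View pics/p1.png

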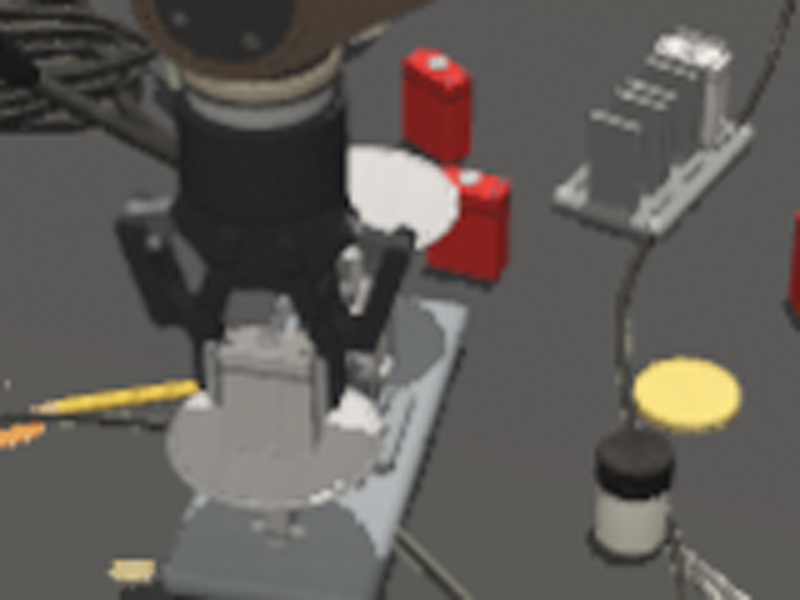

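The left pan is down at crop px (275,450), with the cassette on it and the beam not quite at its stop. I lower the last millimetres until the stop pushes back.

Converted, 0.002 m is 0.0027, 0.0015 m is 0.002.

Call:
pendant([
  [0,0,0.0013,0,0,0,0.3],
  [0,0,0.002,0,0,0,0.3],
  [0,0,0.0027,0,0,0,0.3],
  [0,0,0.0027,0,0,0,0.3],
])

```text
time: 10.88
eef_pos: [0.5966, 0.1122, 0.1082]
tcp_rot: [0.718, 0.696, -0.0, -0.0]
contact_force: [-0.1, -0.0, -1.8]
opening: 0.507
finger_force: 54.0
```

```bash
python3 - <<'E'
from h import *
f=[]
for i in range(5):
    ctrl.read_camera("side"); f.append(ctrl.get_state()["contact_force"][2])
print(np.round(f,2),np.mean(f));to((.597,.1125,.108,-1.8))
E
```

```text
[-0.84 -1.13 -1.37 -1.86 -1.18] -1.274027642265945
t 11.12 tcp [0.5966 0.1122 0.1083] yang -1.8 tilt [-0. -0. -1.] q6 0.05 open 0.51 F [-0.46 -0.47 -1.18]
[0.0003, 0.0004, 0.0003] rz -0.0001
```

Converted, 0.001 m is 0.0013.

Call:
pendant([
  [0,0,0.0013,0,0,0,0.3],
  [0,0,0.0013,0,0,0,0.3],
])

```text
time: 11.38
eef_pos: [0.5968, 0.1122, 0.1079]
tcp_rot: [0.718, 0.696, 0.0, 0.0]
contact_force: [-1.5, 0.3, 1.9]
opening: 0.503
finger_force: 54.3
```

Call:
pendant([
  [0,0,0.0013,0,0,0,0.3],
  [0,0,0.0013,0,0,0,0.3],
])

```text
time: 11.62
eef_pos: [0.5968, 0.1122, 0.1078]
tcp_rot: [0.718, 0.696, -0.0, 0.0]
contact_force: [-2.9, -0.5, 6.8]
opening: 0.505
finger_force: 54.8
```

```bash
python3 - <<'E'
from h import *
f=[]
for i in range(4):
    ctrl.read_camera("side"); f.append(ctrl.get_state()["contact_force"][2])
print(np.round(f,2),np.mean(f));to((.597,.1125,.108,-1.8))
E
```

```text
[6.46 5.77 5.68 6.2 ] 6.026789851293638
t 11.82 tcp [0.5968 0.1122 0.1078] yang -1.8 tilt [ 1.e-04 -1.e-04 -1.e+00] q6 0.05 open 0.506 F [-3.17  0.34  6.2 ]
[0.0003, 0.0002, -0.0002] rz 0.0
```

Converted, -0.13 m is -0.1733, -0.001 m is -0.0013.

Call:
pendant([
  [0,0,-0.0013,0,0,0,0.3],
  [0,0,-0.0013,0,0,0,1],
  [0,0,-0.0013,0,0,0,1],
  [0,0,-0.0013,0,0,0,1],
  [0,0,-0.0013,0,0,0,1],
  [0,0,-0.0267,0,0,0,1],
  [0,0,-0.0933,0,0,0,1],
  [0,0,-0.16,0,0,0,1],
  [0,0,-0.1733,0,0,0,1],
])

```text
time: 12.95
eef_pos: [0.5993, 0.1124, 0.2434]
tcp_rot: [0.718, 0.696, 0.004, 0.004]
contact_force: [-0.0, -0.3, 0.1]
opening: 0.999
finger_force: 0.0
```

```bash
python3 -c "
from h import *
to((.60,-.05,.24,-5),(.4385,-.3281,.24,-19.5),(.4385,-.3281,.13,-19.5))
for c in('side','top'):
    ctrl.read_camera(c); print([np.round(r['position'],3).tolist() for r in ctrl.mark_of(c,'cassette_1')])"
```

```text
t 12.95 tcp [0.5993 0.1124 0.2434] yang -1.8 tilt [ 1.120e-02  2.000e-04 -9.999e-01] q6 0.05 open 0.999 F [-0.03 -0.27  0.1 ]
[-0.1623, 0.0058, 0.0034] rz 0.0559
[-0.4453, -0.1469, 0.0015] rz 0.309
[-0.4454, -0.1481, 0.1115] rz 0.309
[[0.549, -0.173, 0.001], [0.349, -0.156, 0.001], [0.592, -0.297, -0.001], [0.595, 0.115, 0.086]]
[[0.55, -0.171, 0.004], [0.442, -0.326, 0.008], [0.349, -0.163, 0.0], [0.592, -0.295, 0.0]]
```

Converted, -0.445 m is -0.5933, -0.1443 m is -0.1924, 0.309 rad is 0.0984.

Call:
pendant([
  [-0.08,0,0,0,0,0.0095,1],
  [-0.5933,-0.1924,0,0,0,0.0984,1],
  [-0.5933,-0.1924,0,0,0,0.0984,1],
  [-0.5933,-0.1924,0,0,0,0.0984,1],
  [-0.5933,-0.1924,0,0,0,0.0984,1],
  [-0.5933,-0.1924,0,0,0,0.0984,1],
  [-0.5933,-0.1924,0.0533,0,0,0.0984,1],
  [-0.5933,-0.1924,0.1067,0,0,0.0984,1],
  [-0.5933,-0.1924,0.144,0,0,0.0984,1],
  [-0.5933,-0.1924,0.144,0,0,0.0984,1],
])

```text
time: 14.4
eef_pos: [0.4353, -0.3257, 0.1228]
tcp_rot: [0.817, 0.576, -0.001, -0.006]
contact_force: [-0.8, 0.4, 0.9]
opening: 1.001
finger_force: 0.0
```

```bash
python3 - <<'E'
from h import *
to((.4385,-.3281,.0293,-19.5))
E
```

```text
t 14.4 tcp [ 0.4353 -0.3257  0.1228] yang -19.59 tilt [-0.0079  0.0086 -0.9999] q6 -0.49 open 1.001 F [-0.78  0.36  0.85]
[-0.0017, 0.0048, 0.0935] rz -0.0016
```

Converted, 0.1007 m is 0.1343, 0.09 m is 0.12.

Call:
pendant([
  [0,0,0.0133,0,0,0,1],
  [0,0,0.0667,0,0,0,1],
  [0,0,0.12,0,0,0,1],
  [0,0,0.1343,0,0,0,1],
  [0,0,0.1343,0,0,0,1],
])

```text
time: 15.02
eef_pos: [0.439, -0.328, 0.0283]
tcp_rot: [0.816, 0.577, 0.0, 0.0]
contact_force: [-0.2, 0.1, 0.4]
opening: 0.999
finger_force: 0.0
```

```bash
python3 - <<'E'
from h import *
to((.4385,-.3281,.0293,-19.5)); f=[]
for i in range(8):
    ctrl.read_camera("top"); f.append(ctrl.get_state()["contact_force"][2])
print(np.mean(f))
E
```

```text
t 15.03 tcp [ 0.439  -0.328   0.0283] yang -19.46 tilt [ 5.e-04 -5.e-04 -1.e+00] q6 -0.49 open 0.999 F [-0.24  0.12  0.36]
[-0.0003, -0.0005, -0.001] rz 0.0007
-0.14656976659288778
```

Call:
pendant([
  [0,0,0,0,0,0,0.3],
  [0,0,0,0,0,0,0.3],
  [0,0,0,0,0,0,0.3],
  [0,0,0,0,0,0,0.3],
  [0,0,0,0,0,0,0.3],
  [0,0,-0.04,0,0,0,0.3],
  [0,0,-0.1067,0,0,0,0.3],
  [0,0,-0.1867,0,0,0,0.3],
  [0,0,-0.2533,0,0,0,0.3],
  [0,0,-0.28,0,0,0,0.3],
], grip_force=50)

```text
time: 16.68
eef_pos: [0.4391, -0.3287, 0.2406]
tcp_rot: [0.817, 0.577, 0.0, 0.002]
contact_force: [0.0, -0.3, -2.3]
opening: 0.507
finger_force: 51.9
```

```bash
python3 - <<'E'
from h import *
for i in range(4): ctrl.read_camera("top")
f=[]
for i in range(12):
    ctrl.read_camera("top"); f.append(ctrl.get_state()["contact_force"][2])
print(np.mean(f),np.std(f)/3.5)
to((.59,-.069,.24,-1.8),(.59,-.069,.14,-1.8))
E
```

```text
-1.984613973289837 0.13700443915992153
t 17.48 tcp [ 0.4384 -0.328   0.2377] yang -19.51 tilt [ 0. -0. -1.] q6 -0.49 open 0.509 F [-0.17  0.03 -1.96]
[0.2948, 0.0564, -0.0024] rz -0.3091
[0.2948, 0.0564, 0.0976] rz -0.3091
```

Weights: about 1.2 N for the first and 1.9 N for the second. So the second should go down; I ease it all the way to the lower stop on the right pan so that nothing drops.

Converted, 0.295 m is 0.3933, 0.01 m is 0.0133, -0.309 rad is -0.0984.

Call:
pendant([
  [0.08,0.0133,0,0,0,-0.0191,0.3],
  [0.3933,0.0752,0,0,0,-0.0984,0.3],
  [0.3933,0.0752,0,0,0,-0.0984,0.3],
  [0.3933,0.0752,0,0,0,-0.0984,0.3],
  [0.3933,0.0752,0,0,0,-0.0984,0.3],
  [0.3933,0.0752,0.0267,0,0,-0.0984,0.3],
  [0.3933,0.0752,0.08,0,0,-0.0984,0.3],
  [0.3933,0.0752,0.12,0,0,-0.0984,0.3],
  [0.3933,0.0752,0.1333,0,0,-0.0984,0.3],
  [0.3933,0.0752,0.1333,0,0,-0.0984,0.3],
])

```text
time: 18.73
eef_pos: [0.5896, -0.0693, 0.1371]
tcp_rot: [0.718, 0.696, -0.0, -0.001]
contact_force: [0.3, 0.0, -2.0]
opening: 0.512
finger_force: 51.6
```

Call:
pendant([
  [0,0,0.0027,0,0,0,0.3],
  [0,0,0.0067,0,0,0,0.3],
  [0,0,0.01,0,0,0,0.3],
  [0,0,0.0133,0,0,0,0.3],
  [0,0,0.0167,0,0,0,0.3],
  [0,0,0.02,0,0,0,0.3],
  [0,0,0.0233,0,0,0,0.3],
  [0,0,0.0267,0,0,0,0.3],
  [0,0,0.03,0,0,0,0.3],
  [0,0,0.03,0,0,0,0.3],
])

```text
time: 19.98
eef_pos: [0.59, -0.0686, 0.1148]
tcp_rot: [0.718, 0.696, 0.0, -0.0]
contact_force: [0.6, -0.3, -1.6]
opening: 0.513
finger_force: 51.8
```

```bash
python3 -c "
from h import *
to((.59,-.069,.108,-1.8))"
```

```text
t 19.98 tcp [ 0.59   -0.0686  0.1148] yang -1.81 tilt [-3.e-04  4.e-04 -1.e+00] q6 -0.26 open 0.513 F [ 0.63 -0.3  -1.61]
[-0.0004, 0.0001, 0.0068] rz -0.0002
```

Converted, 0.006 m is 0.008, 0.004 m is 0.0053.

Call:
pendant([
  [0,0,0.0027,0,0,0,0.3],
  [0,0,0.0053,0,0,0,0.3],
  [0,0,0.008,0,0,0,0.3],
  [0,0,0.008,0,0,0,0.3],
])

```text
time: 20.48
eef_pos: [0.5899, -0.0686, 0.1088]
tcp_rot: [0.718, 0.696, -0.0, -0.0]
contact_force: [0.2, 0.7, -0.5]
opening: 0.511
finger_force: 51.8
```

Call:
pendant([
  [0,0,0.0013,0,0,0,0.3],
  [0,0,0.0013,0,0,0,0.3],
])

```text
time: 20.72
eef_pos: [0.59, -0.0687, 0.1081]
tcp_rot: [0.718, 0.696, -0.0, -0.0]
contact_force: [0.1, -0.1, -0.3]
opening: 0.506
finger_force: 51.8
```

```bash
python3 - <<'E'
from h import *
f=[]
for i in range(4):
    ctrl.read_camera("side"); f.append(ctrl.get_state()["contact_force"][2])
print(np.mean(f)); to((.59,-.069,.108,-1.8))
for t in("pan_left_top","pan_right_top","cassette_1"): print(t,[(np.round(r["position"],3).tolist(),round(r["conf"],2)) for r in ctrl.mark_of("side",t)])
E
```

```text
-0.42065002878581337
t 20.93 tcp [ 0.59   -0.0688  0.1082] yang -1.81 tilt [-1.e-04  0.e+00 -1.e+00] q6 -0.26 open 0.51 F [0.38 0.02 0.24]
[-0.0002, -0.0, 0.0002] rz -0.0001
pan_left_top [([0.599, 0.111, 0.113], 0.82)]
pan_right_top [([0.591, -0.066, 0.093], 0.82)]
cassette_1 [([0.587, -0.07, 0.093], 0.9), ([0.346, -0.157, 0.0], 0.73), ([0.591, -0.296, -0.0], 0.6), ([0.594, 0.113, 0.109], 0.56)]
```

Converted, -0.1 m is -0.1333, -0.06 m is -0.08.

Call:
pendant([
  [0,0,0.0007,0,0,0,0.3],
  [0,0,0.0007,0,0,0,1],
  [0,0,0.0007,0,0,0,1],
  [0,0,0.0007,0,0,0,1],
  [0,0,0.0007,0,0,0,1],
  [0,0,-0.0267,0,0,0,1],
  [0,0,-0.08,0,0,0,1],
  [0,0,-0.1333,0,0,0,1],
  [0,0,-0.1333,0,0,0,1],
  [0,0,-0.1333,0,0,0,1],
])

```text
time: 22.32
eef_pos: [0.5899, -0.0688, 0.2087]
tcp_rot: [0.718, 0.696, 0.0, 0.0]
contact_force: [-0.0, 0.3, -0.1]
opening: 1.003
finger_force: 0.0
```

Call:
pendant([
  [0,0,0,0,0,0.0598,1],
  [0,0,0,0,0,0.1197,1],
  [0,0,0,0,0,0.1795,1],
  [0,0,0,0,0,0.2394,1],
  [0,0,0,0,0,0.2992,1],
  [0,0,0,0,0,0.3591,1],
  [0,0,0,0,0,0.4189,1],
  [0,0,0,0,0,0.4787,1],
  [0,0,0,0,0,0.5,1],
  [0,0,0,0,0,0.5,1],
])

```text
time: 23.58
eef_pos: [0.5891, -0.0685, 0.2064]
tcp_rot: [1.0, -0.015, -0.002, -0.0]
contact_force: [-0.6, -0.2, -0.3]
opening: 0.994
finger_force: 0.0
```

```bash
python3 - <<'E'
from h import *
d=save("side","p2.png",(190,130,350,250),5)
to((.59,-.0688,.108,88.2))
for c in("side","top"):
  ctrl.read_camera(c)
  for t in("pan_left_top","pan_right_top","cassette_1"): print(c,t,[(np.round(r["position"],3).tolist(),round(r["conf"],2)) for r in ctrl.mark_of(c,t)])
E
```

```text
t 23.62 tcp [ 0.5893 -0.0686  0.2067] yang -91.73 tilt [-2.6e-03  8.0e-04 -1.0e+00] q6 1.31 open 0.999 F [-0.15 -0.02 -0.15]
[0.001, 0.0003, 0.0987] rz 0.0012
side pan_left_top [([0.593, 0.025, -0.001], 0.28)]
side pan_right_top [([0.59, -0.067, 0.09], 0.81)]
side cassette_1 [([0.597, 0.113, 0.109], 0.92), ([0.585, -0.071, 0.089], 0.85), ([0.594, -0.295, -0.0], 0.75), ([0.553, -0.171, -0.001], 0.64), ([0.346, -0.157, 0.003], 0.54)]
top pan_left_top [([0.6, 0.114, 0.111], 0.91)]
top pan_right_top []
top cassette_1 [([0.6, 0.114, 0.112], 0.75), ([0.552, -0.173, 0.005], 0.47), ([0.592, -0.297, -0.0], 0.46)]
```

View pics/p2.png

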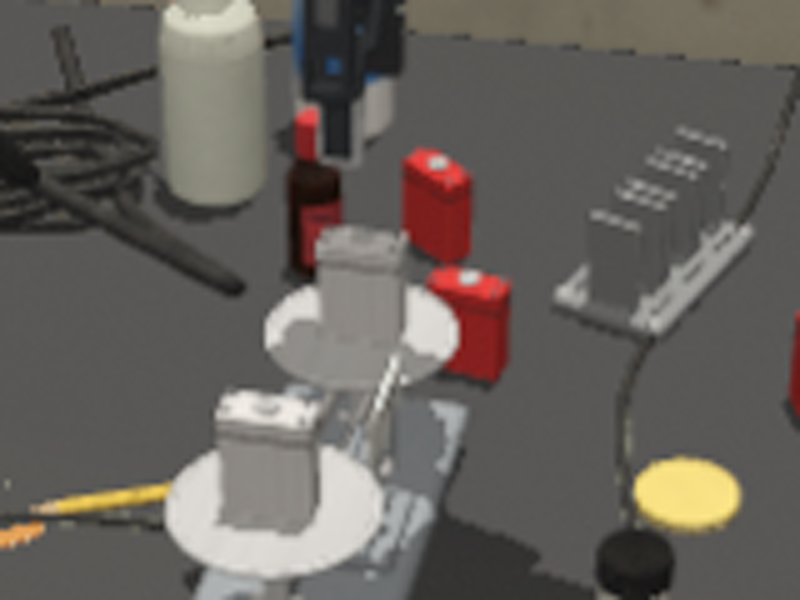

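The right pan, px (360,335), is down at 0.090 and stays there. The left pan, px (275,510), is up at 0.111 with its cassette upright. So the right one is loaded, and I regrip it by its broad faces.

Converted, 0.0995 m is 0.1327, 0.095 m is 0.1267.

Call:
pendant([
  [0,0,0.04,0,0,0,1],
  [0,0,0.0933,0,0,0,1],
  [0,0,0.1267,0,0,0,1],
  [0,0,0.1327,0,0,0,1],
  [0,0,0.1327,0,0,0,0.5],
  [0,0,0.1327,0,0,0,0],
  [0,0,0.1327,0,0,0,0],
  [0,0,0.1327,0,0,0,0],
  [0,0,0.1327,0,0,0,0],
  [0,0,0.1327,0,0,0,0],
], grip_force=50)

```text
time: 25.28
eef_pos: [0.5906, -0.0688, 0.1096]
tcp_rot: [1.0, -0.016, 0.001, 0.0]
contact_force: [-0.5, 1.1, 4.5]
opening: 0.225
finger_force: 51.9
```

```bash
python3 -c "
from h import *
to((.59,-.0688,.108,88.2))"
```

```text
t 25.27 tcp [ 0.5906 -0.0688  0.1096] yang -91.8 tilt [ 1.4e-03 -3.0e-04 -1.0e+00] q6 1.32 open 0.225 F [-0.53  1.07  4.53]
[-0.0006, -0.0, 0.0016] rz -0.0
```

Call:
pendant([
  [0,0,-0.0033,0,0,0,0],
  [0,0,-0.0067,0,0,0,0],
  [0,0,-0.01,0,0,0,0],
  [0,0,-0.0133,0,0,0,0],
  [0,0,-0.0167,0,0,0,0],
  [0,0,-0.02,0,0,0,0],
  [0,0,-0.0233,0,0,0,0],
  [0,0,-0.0267,0,0,0,0],
  [0,0,-0.03,0,0,0,0],
  [0,0,-0.0333,0,0,0,0],
])

```text
time: 26.52
eef_pos: [0.59, -0.0688, 0.1336]
tcp_rot: [1.0, -0.016, -0.0, 0.0]
contact_force: [-0.2, -0.5, -1.7]
opening: 0.23
finger_force: 51.3
```

Call:
pendant([
  [0,0,-0.0533,0,0,0,0],
  [0,0,-0.12,0,0,0,0],
  [0,0,-0.1333,0,0,0,0],
  [0,0,-0.1333,0,0,0,0],
])

```text
time: 27.02
eef_pos: [0.59, -0.0688, 0.2336]
tcp_rot: [1.0, -0.016, 0.0, 0.0]
contact_force: [-1.8, 0.1, -2.1]
opening: 0.229
finger_force: 51.3
```

```bash
python3 - <<'E'
from h import *
to((.4435,.298,.23,15.5),(.52,.06,.23,60))
for c in("side","top"):
  d=ctrl.read_camera(c)
  for t in("pan_left_top","shuttle_floor","shuttle","cassette_1"): print(c,t,[(np.round(r["position"],4).tolist(),round(r["conf"],2)) for r in ctrl.mark_of(c,t)])
E
```

```text
t 27.02 tcp [ 0.59   -0.0688  0.2336] yang -91.81 tilt [ 6.e-04 -3.e-04 -1.e+00] q6 1.32 open 0.229 F [-1.85  0.15 -2.06]
[-0.158, -0.362, 0.0034] rz 1.2688
[-0.0741, -0.1266, 0.0035] rz 0.4921
side pan_left_top [([0.5942, 0.1137, 0.0926], 0.67)]
side shuttle_floor [([0.4406, 0.3002, 0.0115], 0.96), ([0.661, -0.2598, 0.0001], 0.37)]
side shuttle [([0.4419, 0.2992, 0.0002], 0.78), ([0.5946, 0.0224, -0.0057], 0.65)]
side cassette_1 [([0.5994, 0.1125, 0.0857], 0.92), ([0.5924, -0.2958, -0.001], 0.82), ([0.3493, -0.1581, 0.0013], 0.65), ([0.5492, -0.1723, -0.0002], 0.5), ([0.5861, -0.0682, 0.2114], 0.49)]
top pan_left_top []
top shuttle_floor [([0.4461, 0.2994, 0.0114], 0.88)]
top shuttle [([0.4438, 0.2958, 0.0014], 0.55), ([0.4457, 0.2978, 0.0119], 0.28)]
top cassette_1 [([0.5978, 0.1167, 0.0886], 0.79), ([0.5509, -0.1713, 0.0029], 0.67), ([0.5888, -0.2953, 0.0017], 0.63), ([0.3474, -0.1603, -0.0019], 0.59)]
```

Converted, -0.362 m is -0.4827, -0.158 m is -0.2107, -1.873 rad is -0.5962.

Call:
pendant([
  [-0.0267,-0.0667,0,0,0,-0.0598,0],
  [-0.2107,-0.4827,0.004,0,0,-0.5962,0],
  [-0.2107,-0.4827,0.004,0,0,-0.5962,0],
  [-0.2107,-0.4827,0.004,0,0,-0.5962,0],
  [-0.2107,-0.4827,0.004,0,0,-0.5962,0],
  [-0.2107,-0.4827,0.004,0,0,-0.5962,0],
  [-0.2107,-0.4827,0.004,0,0,-0.5962,0],
  [-0.2107,-0.4827,0.004,0,0,-0.5962,0],
  [-0.2107,-0.4827,0.004,0,0,-0.5962,0],
  [-0.2107,-0.4827,0.0667,0,0,-0.5962,0],
])

```text
time: 28.78
eef_pos: [0.4468, 0.2998, 0.1881]
tcp_rot: [0.603, 0.798, 0.005, 0.003]
contact_force: [0.6, -0.7, -1.9]
opening: 0.229
finger_force: 51.5
```

```bash
python3 -c "
from h import *
to((.4435,.2983,.125,15.5))"
```

```text
t 28.77 tcp [0.4468 0.2998 0.1881] yang 15.9 tilt [ 0.0109  0.0046 -0.9999] q6 0.12 open 0.229 F [ 0.55 -0.68 -1.94]
[-0.0006, -0.0043, 0.0631] rz 0.0069
```

The rows are not in the units I measure in: shifts go in shares of 750 mm and turns go in shares of 180 degrees. I convert before sending: 0.055 m is 0.0733, 0.03 m is 0.04.

Call:
pendant([
  [0,0,0,0,0,0,0],
  [0,0,0.04,0,0,0,0],
  [0,0,0.0733,0,0,0,0],
  [0,0,0.0733,0,0,0,0],
])

```text
time: 29.28
eef_pos: [0.4428, 0.2976, 0.128]
tcp_rot: [0.606, 0.795, -0.001, -0.001]
contact_force: [0.1, -0.3, -1.9]
opening: 0.225
finger_force: 51.4
```

```bash
python3 - <<'E'
from h import *
to((.4435,.2983,.125,15.5))
d=save("side","s1.png",(250,230,350,360),4.5)
s=ctrl.get_state();t=s["eef_pos"];r=R.from_quat(s["tcp_rot"])
# predicted cassette bottom corners and seated/shuttle base corners
m=r.as_matrix();xw=m[:,0];yw=m[:,1]
P=[t+[0,0,-.0187]+i*.022*xw+j*.01*yw for i,j in((1,1),(1,-1),(-1,-1),(-1,1))]
a=np.radians(15.5);ex=np.array([np.cos(a),np.sin(a),0]);ey=np.array([-ex[1],ex[0],0]);c=np.array([.4435,.2983,.012])
Q=[c+i*.04*ex+j*.058*ey for i,j in((1,1),(1,-1),(-1,-1),(-1,1))]
for n,X in(("cass",P),("base",Q)): print(n,((proj(d,X)-[250,230]+.5)*4.5-.5).round(0).tolist())
E
```

```text
t 29.27 tcp [0.4428 0.2976 0.128 ] yang 15.36 tilt [-0.003  -0.0013 -1.    ] q6 0.13 open 0.225 F [ 0.12 -0.34 -1.86]
[0.0005, 0.0009, 0.003] rz -0.0025
cass [[198.0, 337.0], [243.0, 333.0], [230.0, 263.0], [187.0, 266.0]]
base [[137.0, 547.0], [114.0, 361.0], [274.0, 350.0], [310.0, 534.0]]
```

View pics/s1.png

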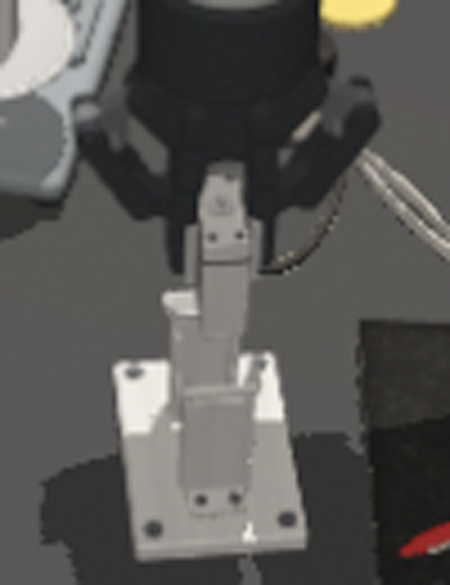

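The crop shows the cassette held upright above the shuttle, its foot at px (222,336), in line with the posts' opening at (210,390). The predicted base corners agree with the picture to about 1 mm. Lowering with force watch.

Converted, 0.016 m is 0.0213, 0.012 m is 0.016.

Call:
pendant([
  [0,0.0007,0.008,0,0,0,0],
  [0,0.0007,0.016,0,0,0,0],
  [0,0.0007,0.0213,0,0,0,0],
  [0,0.0007,0.0213,0,0,0,0],
])

```text
time: 29.82
eef_pos: [0.4437, 0.298, 0.1122]
tcp_rot: [0.605, 0.796, -0.0, -0.0]
contact_force: [0.3, 0.2, -1.4]
opening: 0.228
finger_force: 51.4
```

Call:
pendant([
  [0,0,0.004,0,0,0,0],
  [0,0,0.008,0,0,0,0],
  [0,0,0.008,0,0,0,0],
])

```text
time: 30.2
eef_pos: [0.4438, 0.298, 0.1062]
tcp_rot: [0.605, 0.796, -0.0, -0.0]
contact_force: [-0.8, -0.2, -2.3]
opening: 0.224
finger_force: 51.4
```

Call:
pendant([
  [0,0,0.004,0,0,0,0],
  [0,0,0.008,0,0,0,0],
  [0,0,0.008,0,0,0,0],
])

```text
time: 30.58
eef_pos: [0.4437, 0.298, 0.1002]
tcp_rot: [0.605, 0.796, -0.0, -0.0]
contact_force: [-0.5, -0.2, -2.4]
opening: 0.226
finger_force: 51.4
```

```bash
python3 -c "
from h import *
to((.4440,.2980,.0307,15.5))"
```

```text
t 30.57 tcp [0.4437 0.298  0.1002] yang 15.51 tilt [-8.e-04 -3.e-04 -1.e+00] q6 0.13 open 0.226 F [-0.45 -0.19 -2.38]
[-0.0001, 0.0003, 0.0695] rz 0.0002
```

Converted, 0.006 m is 0.008, 0.003 m is 0.004.

Call:
pendant([
  [0,0,0.004,0,0,0,0],
  [0,0,0.008,0,0,0,0],
  [0,0,0.008,0,0,0,0],
])

```text
time: 30.95
eef_pos: [0.4439, 0.2985, 0.0943]
tcp_rot: [0.605, 0.796, 0.0, -0.0]
contact_force: [0.1, 2.0, -3.3]
opening: 0.23
finger_force: 51.3
```

Call:
pendant([
  [0,0,0.0053,0,0,0,0],
  [0,0,0.0107,0,0,0,0],
  [0,0,0.016,0,0,0,0],
  [0,0,0.016,0,0,0,0],
])

```text
time: 31.45
eef_pos: [0.4438, 0.2984, 0.082]
tcp_rot: [0.605, 0.796, 0.0, -0.0]
contact_force: [-0.6, 3.7, -3.6]
opening: 0.228
finger_force: 51.1
```

```bash
python3 -c "
from h import *
to((.4440,.2980,.0307,15.5))"
```

```text
t 31.45 tcp [0.4438 0.2984 0.082 ] yang 15.49 tilt [-3.e-04  8.e-04 -1.e+00] q6 0.13 open 0.228 F [-0.65  3.74 -3.63]
[-0.0005, 0.0001, 0.0513] rz -0.0001
```

A slight rub from the −y post (3.7 N sideways). I ease 1 mm along tool +x and carry on.

Converted, 0.012 m is 0.016, 0.006 m is 0.008.

Call:
pendant([
  [0.0016,0,0,0,0,0,0],
  [0.0016,0,0.008,0,0,0,0],
  [0.0016,0,0.016,0,0,0,0],
  [0.0016,0,0.016,0,0,0,0],
])

```text
time: 31.95
eef_pos: [0.443, 0.2987, 0.0696]
tcp_rot: [0.605, 0.796, -0.001, -0.0]
contact_force: [0.1, 0.1, -1.8]
opening: 0.224
finger_force: 51.2
```

Call:
pendant([
  [0,0,0.008,0,0,0,0],
  [0,0,0.016,0,0,0,0],
  [0,0,0.024,0,0,0,0],
  [0,0,0.032,0,0,0,0],
  [0,0,0.04,0,0,0,0],
  [0,0,0.0453,0,0,0,0],
  [0,0,0.048,0,0,0,0],
  [0,0,0.048,0,0,0,0],
])

```text
time: 32.95
eef_pos: [0.4437, 0.2993, 0.0345]
tcp_rot: [0.605, 0.796, -0.0, -0.0]
contact_force: [0.2, -0.3, -2.4]
opening: 0.226
finger_force: 51.2
```

```bash
python3 -c "
from h import *
to((.4440,.2990,.0307,15.5))"
```

```text
t 32.95 tcp [0.4437 0.2993 0.0345] yang 15.51 tilt [-2.e-04 -1.e-04 -1.e+00] q6 0.13 open 0.226 F [ 0.16 -0.3  -2.44]
[-0.0004, 0.0002, 0.0038] rz 0.0002
```

Converted, 0.0025 m is 0.0033, 0.001 m is 0.0013.

Call:
pendant([
  [0,0,0.0013,0,0,0,0],
  [0,0,0.0033,0,0,0,0],
  [0,0,0.0033,0,0,0,0],
])

```text
time: 33.33
eef_pos: [0.444, 0.2994, 0.0326]
tcp_rot: [0.605, 0.796, 0.0, 0.0]
contact_force: [0.3, -0.2, 1.0]
opening: 0.229
finger_force: 51.7
```

Call:
pendant([
  [0,0,0.0009,0,0,0,0],
  [0,0,0.002,0,0,0,0],
  [0,0,0.002,0,0,0,0],
])

```text
time: 33.7
eef_pos: [0.4441, 0.2995, 0.0325]
tcp_rot: [0.605, 0.796, -0.0, -0.0]
contact_force: [-3.8, -2.2, 10.7]
opening: 0.23
finger_force: 53.1
```

Seated (10.7 N from the floor). I relax by 1 mm, release partway only so the fingers clear, and rise straight up.

Converted, -0.2 m is -0.2667, -0.18 m is -0.24.

Call:
pendant([
  [0,0,-0.0017,0,0,0,0],
  [0,0,-0.0017,0,0,0,0.8],
  [0,0,-0.0017,0,0,0,0.8],
  [0,0,-0.0017,0,0,0,0.8],
  [0,0,-0.0017,0,0,0,0.8],
  [0,0,-0.04,0,0,0,0.8],
  [0,0,-0.1067,0,0,0,0.8],
  [0,0,-0.1733,0,0,0,0.8],
  [0,0,-0.24,0,0,0,0.8],
  [0,0,-0.2667,0,0,0,0.8],
])

```text
time: 34.95
eef_pos: [0.4451, 0.3, 0.2349]
tcp_rot: [0.605, 0.796, 0.003, 0.002]
contact_force: [-0.6, 0.3, -0.3]
opening: 0.803
finger_force: 0.0
```

```bash
python3 -c "
from h import *
to((.25,.55,.23,40))"
```

```text
t 34.95 tcp [0.4451 0.3    0.2349] yang 15.51 tilt [ 0.0061  0.0026 -1.    ] q6 0.13 open 0.803 F [-0.59  0.25 -0.29]
[0.2931, -0.1212, 0.0044] rz -0.4274
```

Converted, 0.2 m is 0.2667, 0.18 m is 0.24.

Call:
pendant([
  [0.08,-0.0267,0,0,0,0,0.8],
  [0.16,-0.0533,0,0,0,0,0.8],
  [0.24,-0.0933,0,0,0,0,0.8],
  [0.2667,-0.1067,0,0,0,0,0.8],
  [0.2667,-0.1067,0,0,0,0,0.8],
  [0.2667,-0.1067,0,0,0,0,0.8],
])

```text
time: 35.7
eef_pos: [0.3135, 0.4702, 0.2304]
tcp_rot: [0.605, 0.796, -0.0, 0.0]
contact_force: [-0.4, 0.9, -0.1]
opening: 0.802
finger_force: 0.0
```

```bash
python3 - <<'E'
from h import *
d=ctrl.read_camera("side")["pixels"][:,:,::-1];e=ctrl.read_camera("top")["pixels"][:,:,::-1]
z=lambda i,x0,y0,w,h,s: cv2.resize(i[y0:y0+h,x0:x0+w],None,fx=s,fy=s,interpolation=cv2.INTER_CUBIC)
cv2.imwrite("pics/end.png",np.hstack([z(d,190,140,180,225,2.4),z(e,120,100,150,225,2.4)]))
for c in("side","top"):
  ctrl.read_camera(c)
  for t in("cassette_1","oil_bottle","objective_can","petri_dish","label_roll"): print(c,t,[(np.round(r["position"],3).tolist(),round(r["conf"],2)) for r in ctrl.mark_of(c,t)])
E
```

```text
side cassette_1 [([0.547, -0.174, 0.003], 0.77), ([0.441, 0.298, 0.006], 0.72), ([0.597, 0.114, 0.087], 0.59), ([0.592, -0.294, -0.001], 0.48), ([0.348, -0.16, 0.002], 0.38)]
side oil_bottle [([0.661, -0.259, 0.002], 0.56)]
side objective_can [([0.431, 0.042, -0.001], 0.53)]
side petri_dish [([0.414, -0.067, -0.0], 0.82), ([0.59, -0.068, 0.115], 0.58), ([0.661, -0.261, 0.001], 0.25), ([0.443, 0.294, 0.009], 0.23)]
side label_roll [([0.619, 0.308, -0.004], 0.76)]
top cassette_1 [([0.591, -0.297, 0.0], 0.63), ([0.551, -0.171, 0.002], 0.61), ([0.448, 0.304, 0.009], 0.58), ([0.6, 0.115, 0.093], 0.56), ([0.658, -0.26, -0.002], 0.48), ([0.348, -0.159, 0.0], 0.45)]
top oil_bottle [([0.659, -0.261, 0.001], 0.55)]
top objective_can [([0.433, 0.045, 0.0], 0.65)]
top petri_dish [([0.417, -0.074, -0.001], 0.94)]
top label_roll [([0.615, 0.299, 0.001], 0.8)]
```

View pics/end.png

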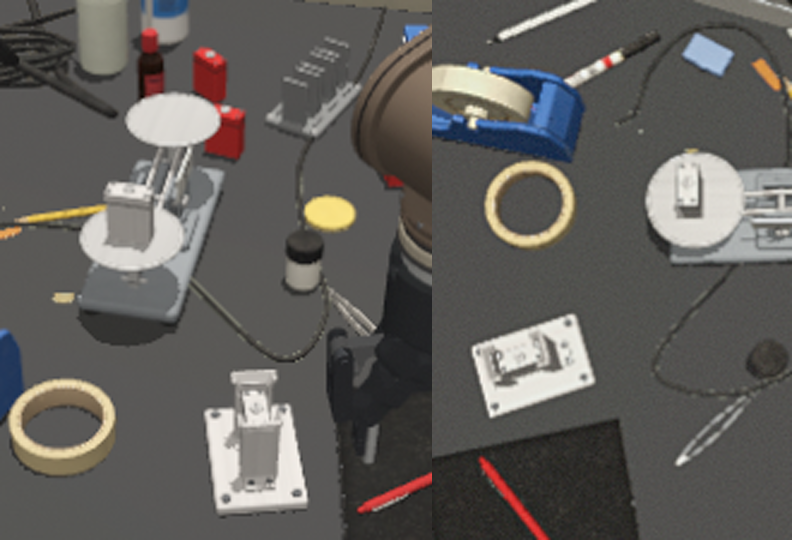

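The loaded cassette is seated between the posts, at px (258,420) side view and (525,350) top view. The empty one stands on the lowered left pan at (130,215), the rack is empty, and the bystanders have not moved.

```bash
python3 -c "
from plant import ctrl
print(ctrl.sign_off())"
```

```text
the job is handed in; nothing more can be done
None
```

The job is handed in at about 36 s: the right pan dropped and stayed down, so that loaded cassette is now fully seated in the shuttle. The empty one stands on the left pan, and nothing else was moved.

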